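Snap up the sprung bar rest and load the tube

TASK

Push the folded orange-barred stand of the blue bar rest over its spring's centre until it snaps up, then press its crossbar home against the stop with about 12 N for a second, never over 20 N. Then take the bright aluminium tube from its rack and lay it gently, without dropping it, in the two V-heads of the rest, sticking out about equally at both ends. Let go, and leave the black tube and the other things on the bench where they are.

Things in the scene. Friction and masses are not known exactly. Their poses are not given: they have to be found in the camera images.
- rest_seat (a point): Where the laid tube's centre belongs on the fixed blue bar rest: 172 mm above the bench, tube along this frame's x. +x points from the sprung stand to the fixed V-post, z up. The post's V-head is 80 mm away at +x, the stand's (once up) about 80 mm at -x. Each V: 10 mm round steel bars at 90 degrees, 62 mm wide in y, tips 9 mm above the laid tube's centre line. Base plate 12 mm thick.
- stand_pivot (a point): Hinge of the sprung stand, 45 mm above the bench on the rest's centre line, fixed; axes as rest_seat, hinge along y. The clevis round it is 50 mm wide in y and ends 17 mm above it. It is set by hand: the stand's folded and upright leans shift together by up to 0.06 rad from one set-up to the next, so the upper stop lies up to 5 mm from nominal at the crossbar.
- stand_leg (a point): Point on the leg's centre line 75 mm from the hinge (moves with it); z along the leg to its V-head (tips 136 mm from the hinge, 31 mm out), y along the orange crossbar: a free-turning 14 mm roller, 170 mm long, free 40 to 85 mm out each side (spring at -y). The bar is clamped in a slot up to 8 mm off this point in x either way: feel for it. Folded lean about 0.9 rad to -x of rest_seat; up, 0.08 to +x.
- stand (a joint): Stand's angle: 0 folded, growing as the crossbar is pushed to +x of rest_seat and up, 0.98 at the upper stop (hard: it gives under 0.2 mm at 15 N). An over-centre spring drives it to 0 below about 0.6 and to the stop above. Starting it takes 9 to 15 N of level push on the crossbar, falling to nothing at 0.6; up, 3 to 4 N hold it.
- tube_center (a point): Centre of the bright aluminium tube: 22 mm diameter, 260 mm long along this frame's x, about 0.2 kg. Starts on one of two low plywood racks, centre 55 mm above the bench, in wooden V's 80 mm either side of its middle that end 1 mm above its centre line; the rack's board is 12 mm thick.
- spare_center (a point): Centre of the black plastic tube of the same size, on the other rack, at least 100 mm from the first tube at their middles. Leave it alone.
- screwdriver: Screwdriver with a green handle, lying on the bench; origin at its underside. Bystander.
- glasses: Red safety glasses, 120 x 125 x 42 mm; origin under the lenses. Bystander.
- offcut: Wood offcut 70 x 120 x 22 mm; origin under its centre. Bystander.
- oil: White oil bottle with an orange cap, 44 mm diameter, 130 mm high; origin under its centre. Bystander.
- jar: Glass jar with a dark lid, 60 mm diameter, 60 mm high; origin under its centre. Bystander.
- wrench: Steel wrench lying on the bench; origin at its underside. Bystander.

How it is judged:
By the outcome, as a careful person would: the job done as asked, in the order asked, and still so for the second after the job is handed in, with the robot touching nothing.
It also fails if it takes over 69 s, if anything falls off the work surface, if the arm or the gripper's body presses on something with over 40 N, if the wrist force passes 120 N, or if a joint passes its speed limit or range.

ROBOT

A 6-joint arm with a two-finger parallel gripper is mounted at the origin on the work surface. World frame = base frame: x ahead of the robot, y to its left, z up, the work surface at z = 0. Lengths are in m, angles in rad, forces in N, time in s.
With the tool pointing down it reaches from about 0.375 to 0.9 m from the base axis. Payload 3.1 kg.
Tool frame: the origin (TCP) lies midway between the tips of the shut fingers; the grasp point (between the pads) lies bot.grasp_offset behind it (bot.grasp_offset is the distance from the TCP to the grasp point, in m); z points along the fingers, y is the line along which they close (so a half turn about z gives the same grasp; the last joint's range is limited). The gripper opens to 87 mm and grips with 3 to 60 N. Pads are 19 mm wide; open, the fingers measure 117 mm over their backs; the gripper's body (75 mm by 190 mm) begins 51 mm behind the grasp point.
Start: joints at [1.123, 0.527, 1.433, -0, 1.181, -0.178], TCP at [0.166, 0.603, 0.223] pointing down, gripper open.
Joint ranges: [-3.08, 3.08], [-0.75, 2.2], [0.22, 2.44], [-1.43, 4.57], [0, 2.65], [-2.85, 2.85]. Speed limits (rad/s): [2.79, 2.79, 3.14, 3.14, 3.14, 3.14].

INTERFACE

Orientations are given as a unit quaternion [x, y, z, w].
In Python, from station import bot gives the robot as it stands. Calls block until the motion is done:
- bot.movep(position, orientation): joint-space move of the TCP to a pose.
- bot.move_l(position, velocity=0.15, orientation=None, threshold=None): straight line of the TCP; orientation=None keeps the orientation; velocity is the mean speed in m/s. With threshold (N) it stops when the force on the tool has changed by that much, and returns True; else False.
- bot.movej(angles): joint-space move.
- bot.ungrasp() and bot.close_gripper(): open the fingers fully, or close them until they stop; the grip force is fixed at half the most.
- bot.hold(seconds).
- bot.inverse_kinematics(position, orientation): joint angles nearest the present ones, or None.
- bot.read_camera(name): name is "side" or "top" or "wrist"; returns a dict with "color" (400x640x3 uint8, blue, green, red), "fx", "fy", "cx", "cy" (pixels), "origin" and "orientation" of the camera in the world. Camera axes: x right, y down, z forward; pixel columns grow to the right and rows downward; lengths in m; the calibration is good to about 2 mm. A picture is of the moment at which its call begins. There is no depth.
A pose or a line that the arm cannot do raises bot.PlanningError and nothing moves.
- bot.job_done(): hands the job in; it is judged then, once.
Readings, each from a call of its own:
- bot.current_clock(): time.
- bot.current_joint_positions(): joint angles.
- bot.current_qd(): joint speeds.
- bot.current_effort(): joint torques, N m.
- bot.current_ee_pos(): TCP position.
- bot.current_orientation(): TCP orientation.
- bot.current_force(): force on the tool from outside, world axes, zero at the start.
- bot.current_torque(): the same for the moment, N m.
- bot.current_gripper_width(): opening from 0.0 (shut) to 1.0 (fully open).
- bot.current_finger_force(): force on a finger pad.
Only numpy, scipy, OpenCV 4.12 (cv2) and the standard library are available. Lean on these libraries where they do the work, as an engineer would, in place of code of your own. Each camera call takes 0.05 s, during which the arm holds its last target. There are 200 camera calls.

## Working session

There is one attempt and no reset: what is moved stays moved. The work goes in short steps, each a Python script; the robot and the scene stay as the last script left them, time stands still between calls to the robot, and variables do not carry over. Pictures are saved under pics/ and viewed, at most 10 in all, crops included, and the job is handed in when it is done.

```bash
mkdir -p pics; ls; python3 - <<'E'
from station import bot
import cv2
for n in ["side","top","wrist"]:
    r=bot.read_camera(n); cv2.imwrite(f"pics/{n}0.png",r["color"])
    print(n,{k:v for k,v in r.items() if k!="color"})
print(bot.grasp_offset,bot.current_orientation(),bot.current_clock(),bot.current_force())
E
```

```text
pics
side {'fx': 490.0519398500819, 'fy': 490.0519398500819, 'cx': 321.76122730126883, 'cy': 198.54238233426486, 'origin': array([-0.23636087, -1.13147284,  1.02070477]), 'orientation': array([ 0.83981699, -0.28754566,  0.14357592, -0.43750527])}
top {'fx': 479.61125855570134, 'fy': 479.61125855570134, 'cx': 313.14155916734103, 'cy': 202.91513881343673, 'origin': array([ 0.36833932, -0.07487081,  1.32200841]), 'orientation': array([ 0.70714247, -0.70335891,  0.05214966, -0.05016154])}
wrist {'fx': 284.9854930612764, 'fy': 284.9854930612764, 'cx': 320.171761284947, 'cy': 200.53950525389328, 'origin': array([0.10062973, 0.62035953, 0.38305058]), 'orientation': array([0.78926785, 0.60141493, 0.07432866, 0.09915436])}
0.0187 [ 1.34015399e-01  9.90978907e-01 -7.81382980e-04 -2.62625275e-04] 0.15 [-0.31206278  0.51381574 -0.16742614]
```

View pics/top0.png

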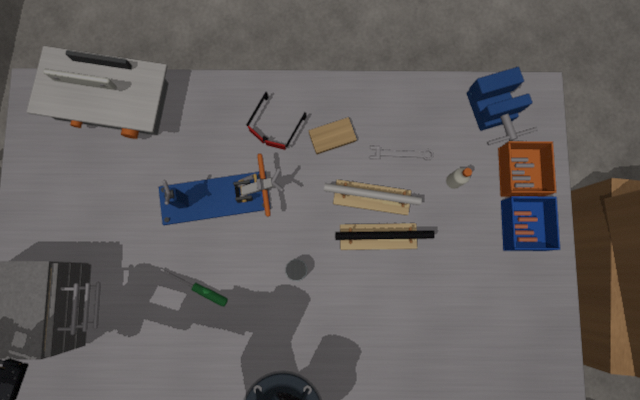

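View pics/side0.png

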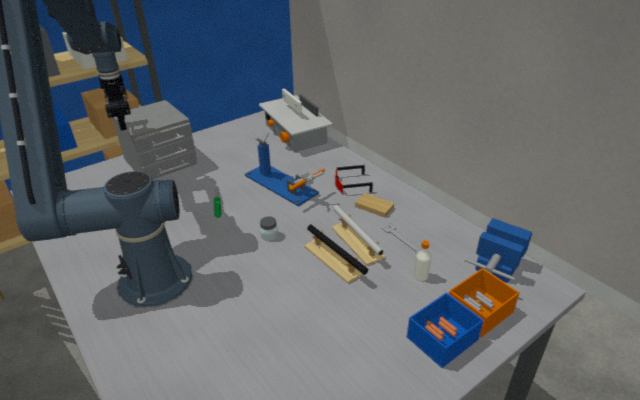

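The top view shows the blue rest with its post at about (172,197) and its folded orange bar at (265,185). The bright tube is at (373,193) and the black one at (385,235). I'll zoom in on these.

```bash
cat > h.py <<'E'
import numpy as np, cv2
from scipy.spatial.transform import Rotation as R
def ray(r,uv,z):
    d=R.from_quat(r["orientation"]).apply([(uv[0]-r["cx"])/r["fx"],(uv[1]-r["cy"])/r["fy"],1])
    o=np.array(r["origin"]); return o+d*(z-o[2])/d[2]
def proj(r,p):
    c=R.from_quat(r["orientation"]).inv().apply(np.asarray(p)-r["origin"])
    return c[...,:2]/c[...,2:]*r["fx"]+[r["cx"],r["cy"]]
E
python3 - <<'E'
import cv2,numpy as np
a=cv2.imread("pics/top0.png")
c1=cv2.resize(a[145:230,150:300],None,fx=5,fy=5,interpolation=cv2.INTER_CUBIC)
cv2.imwrite("pics/c1.png",c1)
b=cv2.imread("pics/side0.png")
c2=cv2.resize(b[125:210,235:335],None,fx=6,fy=6,interpolation=cv2.INTER_CUBIC)
cv2.imwrite("pics/c2.png",c2)
c3=cv2.resize(a[170:260,310:450],None,fx=5,fy=5,interpolation=cv2.INTER_CUBIC)
cv2.imwrite("pics/c3.png",c3)
E
```

```text
(no output)
```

View pics/c1.png

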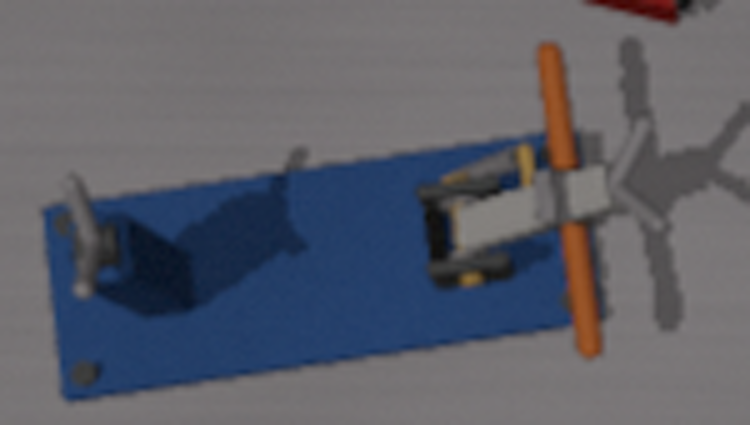

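View pics/c2.png

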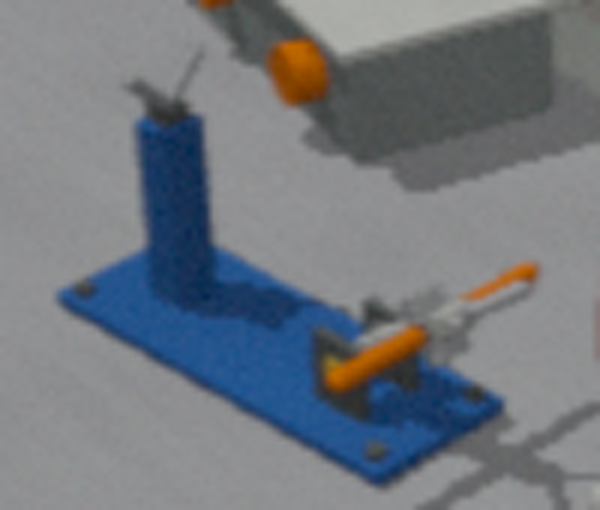

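View pics/c3.png

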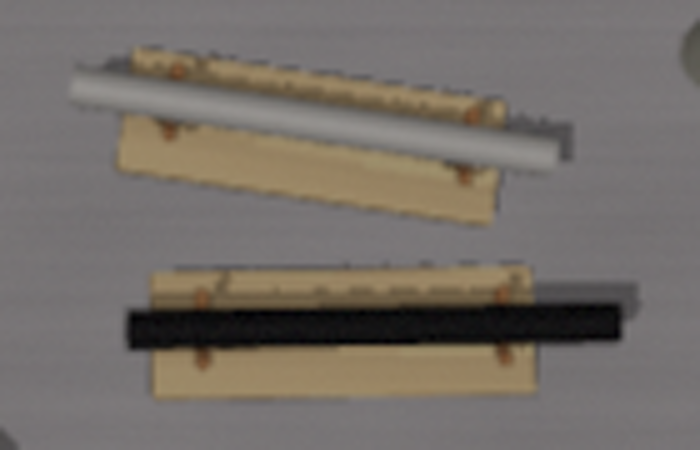

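In the crops:
- **Post:** the V tips are at (72,181) and (82,290) in c1, or (130,88) and (200,52) in c2.
- **Crossbar:** it runs from (548,45) to (590,355) in c1, or (336,378) to (530,271) in c2.
- **Bright tube:** it runs from (71,87) to (559,153) in c3.
- **Spring:** the yellow spring is on the far side, so I'll push on the near side.

```bash
cat > est.py <<'E'
from h import *
from station import bot
from scipy.optimize import least_squares
T=bot.read_camera("top");S=bot.read_camera("side")
c1=lambda p:(np.array(p)+.5)/5-.5+[150,145]
c2=lambda p:(np.array(p)+.5)/6-.5+[235,125]
c3=lambda p:(np.array(p)+.5)/5-.5+[310,170]
print("tips top",[ray(T,c1(p),.181) for p in [(72,181),(82,290)]])
print("tips side",[ray(S,c2(p),.181) for p in [(200,52),(130,88)]])
e=[ray(T,c1(p),.012) for p in [(43,210),(545,133),(67,398),(570,325)]]
print("edges",*e)
print("edge side",*[ray(S,c2(p),.012) for p in [(60,297),(380,485),(503,405)]])
print("clevis",ray(T,c1((470,235)),.055))
def tri(a,b):
    f=lambda p:np.r_[proj(T,p)-a,proj(S,p)-b]
    s=least_squares(f,ray(T,a,.09));return s.x,np.abs(s.fun).max()
print("bar far",tri(c1((548,47)),c2((530,271))));print("bar near",tri(c1((590,353)),c2((336,378))))
for z,p in [(.055,[(71,87),(559,153)]),(.055,[(127,330),(622,322)])]:
    a,b=[ray(T,c3(q),z) for q in p]; print("tube",a,b,(a+b)/2,np.linalg.norm(a-b),np.arctan2(*(b-a)[1::-1]))
E
python3 - <<'E'
exec(open("est.py").read())
E
```

```text
tips top [array([0.58677056, 0.28324557, 0.181     ]), array([0.53353563, 0.27578461, 0.181     ])]
tips side [array([0.5804586 , 0.27318892, 0.181     ]), array([0.52262993, 0.26018108, 0.181     ])]
edges [0.60268282 0.35152718 0.012     ] [0.64784295 0.07434676 0.012     ] [0.49816179 0.33298068 0.012     ] [0.5400303  0.05825912 0.012     ]
edge side [0.49277737 0.32565542 0.012     ] [0.53557004 0.02958616 0.012     ] [0.64195139 0.05088104 0.012     ]
clevis [0.58270152 0.10839785 0.055     ]
bar far (array([0.67727097, 0.0657163 , 0.08714441]), np.float64(0.5141965512011666))
bar near (array([0.51536301, 0.03957171, 0.09045157]), np.float64(0.08929973716516315))
tube [ 0.59643536 -0.1063392   0.055     ] [ 0.56208316 -0.36739192  0.055     ] [ 0.57925926 -0.23686556  0.055     ] 0.26330324814538175 -1.7016356295339068
tube [ 0.46612406 -0.13620302  0.055     ] [ 0.47177141 -0.39828105  0.055     ] [ 0.46894774 -0.26724203  0.055     ] 0.2621388696955681 -1.5492512868252648
```

```bash
cat >> h.py <<'E'
yaw=1.728
ex=np.array([np.cos(yaw),np.sin(yaw),0]);ey=np.array([-np.sin(yaw),np.cos(yaw),0]);ez=np.array([0,0,1.])
seat=.108*ex-.597*ey+.172*ez
def W(x,y,z): return seat+x*ex+y*ey+(z-.172)*ez   # rest x,y ; world z
def ori(yt,t=0,out=ey):   # tool y along yt, body leaning to 'out' by t
    z=-np.cos(t)*ez-np.sin(t)*out; return R.from_matrix(np.c_[np.cross(yt,z),yt,z]).as_quat()
E
python3 - <<'E'
from h import *
from station import bot
cur=bot.current_joint_positions()
best=min(([np.abs(np.array(j)-cur).max(),s] for s in (1,-1) for j in [bot.inverse_kinematics(W(-.205,.068,.25),ori(s*ex,.2))] if j is not None))
print(best,W(-.205,.068,.25)); q=ori(best[1]*ex,.2); np.save("q.npy",q)
bot.close_gripper()
bot.movep(W(-.205,.068,.25),q)
r=bot.read_camera("wrist"); im=r["color"].copy(); cv2.imwrite("pics/w1raw.png",im)
for p in [W(.08,-.031,.181),W(.08,.031,.181),W(-.15,-.085,.089),W(-.15,.085,.089),W(-.09,0,.045),W(0,.052,.012),W(0,-.052,.012)]:
    u=proj(r,p); print(u.round(1)); cv2.drawMarker(im,tuple(int(v) for v in u),(0,255,0),0,10,1)
cv2.imwrite("pics/w1.png",im)
bot.move_l(W(-.205,.068,.074),.15)
print(bot.current_clock(),bot.current_force(),bot.current_gripper_width(), bot.current_ee_pos()-W(-.205,.068,.074))
E
```

```text
[np.float64(1.404772195298158), -1] [ 0.53766289 -0.01298525  0.25      ]
[-21.1 106.6]
[-16.8 181.4]
[273.3  81.5]
[274.3 229.1]
[233.6 159.7]
[178.5 198.2]
[176.8 125. ]
5.6917 [0.41589691 0.28526979 0.33708122] 0.0013039911670594305 [ 6.11899042e-04 -9.37219291e-05  6.85596882e-04]
```

View pics/w1.png

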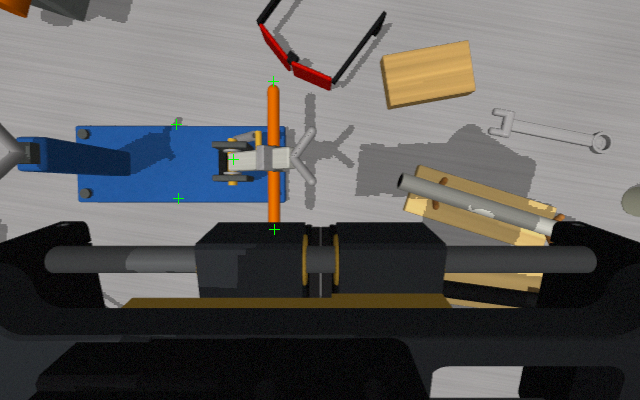

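The wrist picture confirms the model: the crossbar is at column 273 and the pivot and plate markers are within about 2 px. Now I'll push.

```bash
python3 - <<'E'
from h import *
from station import bot
def st(s): 
    d=bot.current_ee_pos()-seat; print(s,round(bot.current_clock(),2),"x %.4f z %.4f"%(d@ex,d[2]+.172),"Fx %.2f"%(bot.current_force()@ex),bot.current_force().round(1))
st("start")
print(bot.move_l(W(-.150,.068,.074),.03,threshold=3)); st("contact")
x0=(bot.current_ee_pos()-seat)@ex
# follow toward over-centre in steps
for dx,z in [(.004,.075),(.012,.079),(.02,.084),(.028,.09),(.036,.096),(.041,.10)]:
    h=bot.move_l(W(x0+dx,.068,z),.025,threshold=18); st(dx)
    if h: print("thr"); break
    if dx>.02 and abs(bot.current_force()@ex)<1: print("free")
E
```

```text
start 5.69 x -0.2052 z 0.0747 Fx 0.22 [0.4 0.3 0.3]
True
contact 6.94 x -0.1650 z 0.0738 Fx -4.84 [-0.2 -4.9  0.2]
0.004 7.25 x -0.1629 z 0.0751 Fx -11.84 [ -1.9 -12.3  -1.1]
0.012 7.76 x -0.1548 z 0.0793 Fx -9.47 [-1.7 -9.9  2.5]
0.02 8.28 x -0.1459 z 0.0842 Fx -5.00 [-0.7 -5.2  1.9]
0.028 8.83 x -0.1371 z 0.0900 Fx -2.45 [-0.1 -2.5 -0. ]
0.036 9.38 x -0.1285 z 0.0961 Fx -0.30 [ 0.1 -0.3  0.2]
free
0.041 9.79 x -0.1236 z 0.1001 Fx -0.98 [ 1.1 -0.8  0.2]
free
```

```bash
python3 - <<'E'
from h import *
from station import bot
def st(s): 
    d=bot.current_ee_pos()-seat; print(s,round(bot.current_clock(),2),"x %.4f z %.4f"%(d@ex,d[2]+.172),"Fx %.2f"%(bot.current_force()@ex),bot.current_force().round(1))
bot.hold(.2); st("start"); f0=bot.current_force()@ex
print(bot.move_l(W(-.085,.068,.108),.02,threshold=3)); st("contact")
d=bot.current_ee_pos()-seat; x=d@ex; z=d[2]+.172
bot.hold(.1); st("hold")
E
```

```text
start 9.99 x -0.1239 z 0.0999 Fx -0.42 [-0.2 -0.4 -0.2]
True
contact 11.17 x -0.1020 z 0.1045 Fx -4.92 [ 0.8 -4.9 -0.6]
hold 11.27 x -0.1021 z 0.1043 Fx -3.09 [ 0.2 -3.1  0.3]
```

```bash
python3 - <<'E'
from h import *
from station import bot
F=lambda: -np.mean([bot.current_force()@ex for _ in range(5)])
d=bot.current_ee_pos()-seat; xc=d@ex; z=d[2]+.172
t_in=None
for i in range(45):
    f=F(); t=bot.current_clock()
    x=(bot.current_ee_pos()-seat)@ex
    if i%2==0 or f>10: print(round(t,2),"F %.1f x %.5f cmd %.5f"%(f,x,xc))
    if f>10.8 and t_in is None: t_in=t
    if f<9.5: t_in=None
    if t_in and t-t_in>1.4: break
    xc+=np.clip((12-f)/12e3,-.0004,.0004)
    bot.move_l(W(xc,.068,z),.01); bot.hold(.04)
E
```

```text
11.27 F 3.1 x -0.10205 cmd -0.10205
11.85 F 5.2 x -0.10166 cmd -0.10125
12.43 F 8.2 x -0.10133 cmd -0.10045
13.02 F 8.2 x -0.10107 cmd -0.09989
13.6 F 10.7 x -0.10086 cmd -0.09937
13.89 F 11.0 x -0.10083 cmd -0.09927
14.18 F 11.9 x -0.10078 cmd -0.09918
14.47 F 10.5 x -0.10076 cmd -0.09918
14.77 F 11.4 x -0.10072 cmd -0.09905
15.06 F 11.0 x -0.10070 cmd -0.09900
15.35 F 12.2 x -0.10067 cmd -0.09891
```

```bash
cat >> h.py <<'E'
tc=np.array([.5793,-.2369,.055]); td=np.array([np.cos(-1.7016),np.sin(-1.7016),0])
def pick(bot,p,ys,cur=None):
    cur=bot.current_joint_positions() if cur is None else cur
    c=[(np.abs(np.array(j)-cur).max(),s,j) for s in (1,-1) for j in [bot.inverse_kinematics(p,ori(s*ys))] if j is not None]
    return min(c,key=lambda a:a[0])
E
python3 - <<'E'
from h import *
from station import bot
d=bot.current_ee_pos()-seat; z=d[2]+.172
fs=[]; bot.move_l(W(-.0987,.068,z),.01)
for _ in range(12): bot.hold(.1); fs.append(-bot.current_force()@ex)
print("F",np.round(fs,1))
bot.move_l(W(-.16,.068,z),.1)
bot.move_l(W(-.19,.10,.24),.2)
s=bot.read_camera("side")["color"]; t=bot.read_camera("top")["color"]
a=cv2.resize(s[110:220,225:345],(480,440),interpolation=cv2.INTER_CUBIC); b=cv2.resize(t[140:250,150:230+0],(320,440),interpolation=cv2.INTER_CUBIC)
cv2.imwrite("pics/up.png",np.hstack([a,b]))
y=np.cross(ez,td); p=tc+[0,0,.13]
c,sg,j=pick(bot,p,y); print(c,sg,j, bot.current_clock())
bot.ungrasp(); bot.movep(p,ori(sg*y)); np.save("q2.npy",ori(sg*y))
r=bot.read_camera("wrist"); np.savez("w2.npz",**r); im=r["color"].copy()
for s in (-.13,0,.13):
    u=proj(r,tc+s*td); print(u.round(1)); cv2.drawMarker(im,tuple(int(v) for v in u),(0,255,0),0,10,1)
cv2.imwrite("pics/w2.png",im); print(bot.current_clock())
E
```

```text
F [13.2 13.2 12.5 13.  12.5 12.5 13.1 13.3 12.8 13.1 12.4 12.1]
1.5015792471199692 1 [-5.66488012e-01  5.70964020e-01  1.46763716e+00 -4.44089210e-16
  1.10299147e+00 -4.35684339e-01] 18.5333
[321.2  59.7]
[321.1 194.8]
[321.1 303.8]
21.4417
```

View pics/w2.png

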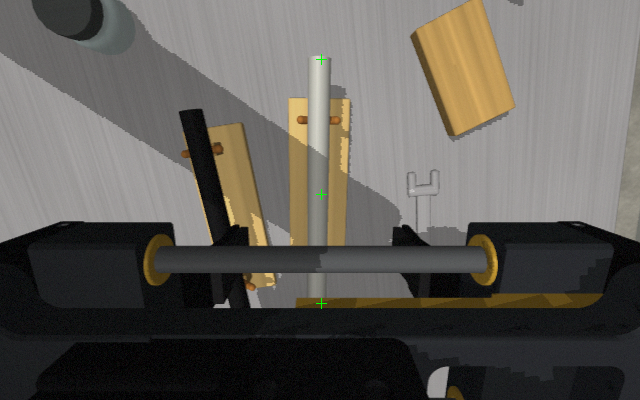

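View pics/up.png

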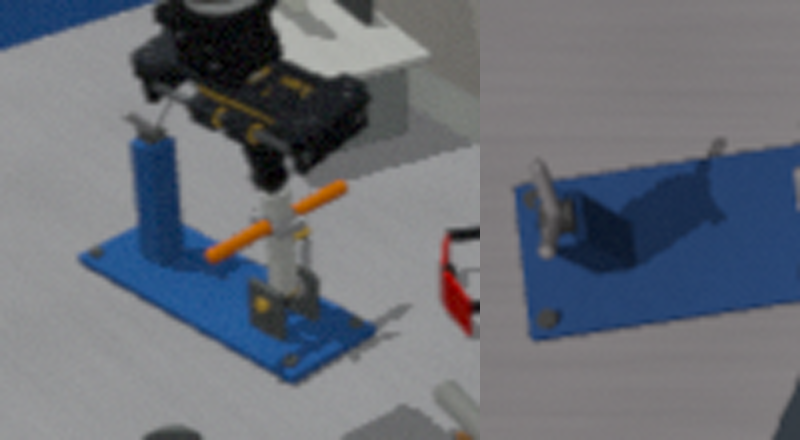

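The stand is upright in the side view. In the wrist view the tube axis is at column 319 against a predicted 321, and its end is at row 58 against 59.7, so the estimate is good to about 1.5 mm. Next I'll grasp it.

```bash
python3 - <<'E'
from h import *
from station import bot
q=np.load("q2.npy"); g=bot.grasp_offset
bot.move_l(tc-[0,0,g-.001],.12,threshold=8)
f0=bot.current_force(); bot.close_gripper(); print(bot.current_gripper_width()*87,bot.current_finger_force(),f0.round(1),bot.current_force().round(1),bot.current_clock())
bot.move_l(tc+[0,0,.06],.08); bot.move_l(tc+[0,0,.23],.2)
print(bot.current_gripper_width()*87,bot.current_finger_force(),bot.current_force().round(1))
p=W(0,0,.172-g+.09)
c,sg,j=pick(bot,p,ey); print(c,sg,j); np.save("q3.npy",ori(sg*ey))
bot.movep(W(0,0,.172-g+.13),ori(sg*ey)); print(bot.current_clock())
r=bot.read_camera("top"); t=r["color"]; np.savez("t3.npz",**r)
s=bot.read_camera("side")["color"]
a=cv2.resize(s[90:220,215:345],(480,480),interpolation=cv2.INTER_CUBIC); b=cv2.resize(t[120:250,150:230],(295,480),interpolation=cv2.INTER_CUBIC)
cv2.imwrite("pics/over.png",np.hstack([a,b]))
E
```

```text
21.031943365066102 29.95317127531962 [-0.6  0.2 -0.1] [-6.7 -1.2  3.9] 23.9083
21.154425037925776 29.948322772979736 [ 0.  -0.2 -3.1]
0.7186986414741966 -1 [ 1.52176240e-01  4.80279166e-01  1.45710078e+00 -4.44089210e-16
  1.20421271e+00 -5.02743299e-03]
27.6417
```

View pics/over.png

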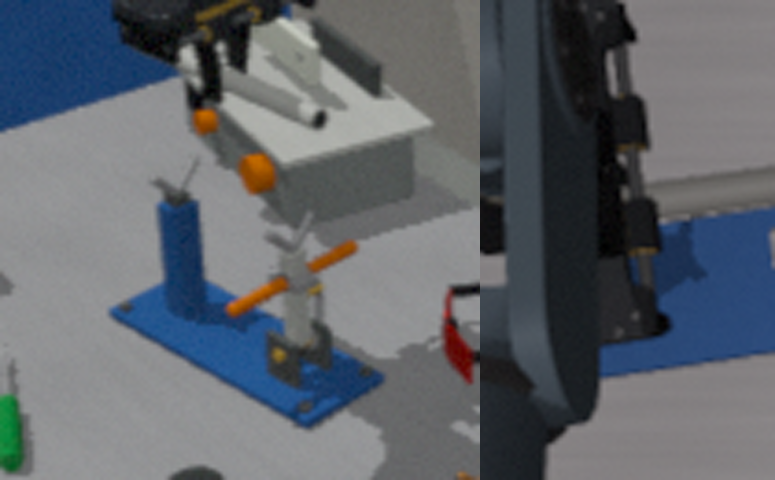

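The tube is held level over both V-heads. Now I'll lower it.

```bash
python3 - <<'E'
from h import *
from station import bot
g=bot.grasp_offset
bot.move_l(W(0,0,.172-g+.018),.08); bot.hold(.2); f0=bot.current_force(); xc=np.zeros(2); z=.172-g+.018
def st(s):
    d=bot.current_ee_pos()-seat; F=bot.current_force()-f0
    print(s,round(bot.current_clock(),2),"y %.4f z %.4f"%(d@ey,d[2]+g),"Fx %.1f Fy %.1f Fz %.1f"%(F@ex,F@ey,F[2]),bot.current_torque().round(2)); return F,d
st("pre"); print(bot.move_l(W(0,0,.172-g-.006),.015,threshold=2.5)); bot.hold(.1); F,d=st("touch")
yc=0; zc=d[2]+.172
for i in range(14):
    fy,fz=F@ey,F[2]
    if fz>4 and abs(fy)<1.2: break
    yc+=np.clip(fy/4e3,-.0008,.0008); zc-=.0005 if fz<4 else (-.0003 if fz>7 else 0)
    bot.move_l(W(0,yc,zc),.01); bot.hold(.05); F,d=st(i)
E
```

```text
pre 29.49 y -0.0002 z 0.0184 Fx 0.0 Fy 0.0 Fz 0.0 [-0.09  0.    0.01]
True
touch 30.61 y 0.0011 z 0.0017 Fx -1.5 Fy 1.6 Fz 5.0 [-0.05  0.18  0.06]
0 30.91 y 0.0011 z 0.0017 Fx -2.2 Fy 3.1 Fz 6.2 [-0.14  0.52  0.1 ]
1 31.21 y 0.0011 z 0.0017 Fx -1.3 Fy 2.2 Fz 5.4 [-0.07  0.37  0.11]
2 31.51 y 0.0012 z 0.0017 Fx -0.9 Fy 0.3 Fz 2.9 [0.01 0.04 0.1 ]
3 31.81 y 0.0013 z 0.0016 Fx -1.2 Fy 0.9 Fz 6.1 [ 0.04 -0.03  0.12]
```

```bash
python3 - <<'E'
from h import *
from station import bot
bot.ungrasp(); bot.hold(.3); print(bot.current_force().round(1))
p=bot.current_ee_pos(); bot.move_l(p+[0,0,.05],.06); bot.move_l(p+[0,0,.13],.15)
# back off to the robot's side to clear the view
bot.movep(W(-.02,.17,.32),np.load("q3.npy"))
T=bot.read_camera("top"); S=bot.read_camera("side"); np.savez("t4.npz",**T); wr=bot.read_camera("wrist")
for nm,r,(y0,y1,x0,x1) in [("t",T,(140,230,150,300)),("s",S,(90,220,215,345))]:
    for s in (-.13,.13): print(nm,proj(r,W(s,0,.172)).round(1))
a=cv2.resize(S["color"][90:220,215:345],(380,380),interpolation=cv2.INTER_CUBIC); b=cv2.resize(T["color"][140:235,150:255],(420,380),interpolation=cv2.INTER_CUBIC)
cv2.imwrite("pics/fin.png",np.vstack([np.hstack([a,b]),cv2.resize(wr["color"],(800,500))[:220]]))
for s in (-.13,0,.13): print("w",proj(wr,W(s,0,.172)).round(1)*1.25)
print(bot.current_clock())
E
```

```text
[-0.5  0.5  0.3]
t [252.  179.4]
t [145.7 195.3]
s [302.7 155.9]
s [253.8 132.2]
w [575.    349.875]
w [593.    215.875]
w [615.    51.25]
35.9083
```

View pics/fin.png

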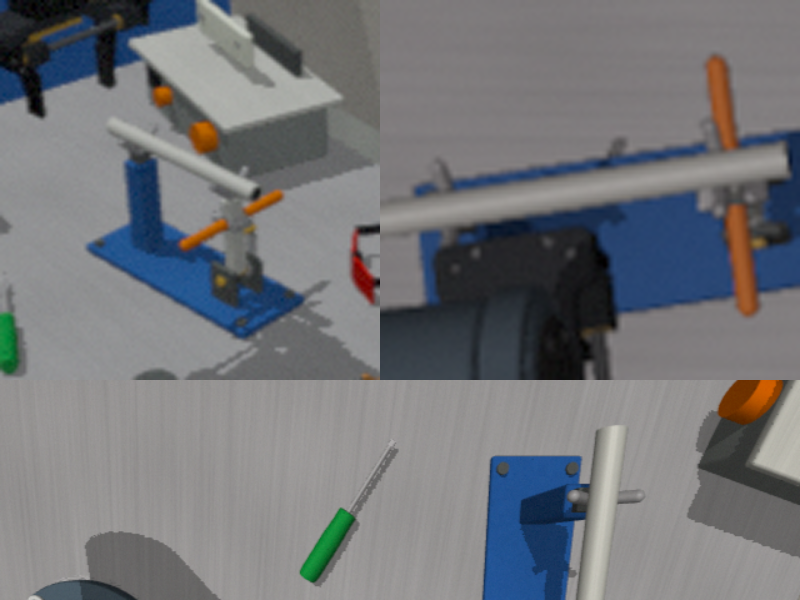

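The tube lies in both V-heads, with its stand-side end at top-view pixel (252,179) against a predicted (252,179.4). I'll check the post end against the wrist camera numerically and then hand in.

```bash
python3 - <<'E'
from h import *
from station import bot
wr=bot.read_camera("wrist")
for p in [W(.08,-.031,.181),W(.08,.031,.181),W(.13,0,.172),W(.13,0,.183)]: print((proj(wr,p)*1.25+[0,380]).round(1))
print("image: tips (643,496),(570,496); tube end ~(611,428)")
E
```

```text
[651.9 497.6]
[573.7 497.6]
[615.5 431.2]
[624.1 426.8]
image: tips (643,496),(570,496); tube end ~(611,428)
```

Both the V tips and the tube end match the prediction to within about 2 mm, so the tube is centred.

```bash
python3 -c "
from station import bot
print(bot.job_done(),bot.current_clock())"
```

```text
the job is handed in; nothing more can be done
the job is handed in; nothing more can be done
```

I've handed the job in: the stand snapped up, its crossbar was pressed home at 12–13 N for over a second (highest reading 13.3 N), and the bright tube was laid in both V-heads, centred to within a few millimetres, then released, at about 36 s of the 69 s allowed.

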